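# Turn the parts carousel and take out the heat sink

### The arm

A 6-joint arm with a two-finger parallel gripper is mounted at the origin on the work surface. World frame = base frame: x ahead of the robot, y to its left, z up, the work surface at z = 0. Lengths are in mm, angles in rad, forces in N, time in s.
With the tool pointing down it reaches from about 425 to 950 mm from the base axis. Payload 14.7 kg.
Tool frame: the origin (TCP) lies at the very end of the fingers, on their centre line; the grasp point (between the pads) lies 19 mm behind it; x points along the fingers, y is the direction in which the jaws open and shut, and the axes are right-handed (so a half turn about x gives the same grasp; the last joint's range is limited). The gripper opens to 85 mm and grips with 20 to 120 N. Pads are 22 mm wide; open, the fingers measure 114 mm over their backs; the gripper's body (76 mm by 85 mm) begins 54 mm behind the grasp point. The pads swing forward as they close: fully open they stand 13 mm farther back than shut.
Start: joints at [-1.205, 0.48, 1.596, -0, 1.065, -0.047], TCP at [260.779, -595.388, 231.297] pointing down, gripper open.
Joint ranges: [-2.75, 2.75], [-0.82, 2.05], [0.23, 2.67], [-1.56, 4.7], [0.09, 2.69], [-2.92, 2.92]. Speed limits (rad/s): [1.89, 1.89, 2.39, 3.01, 3.01, 3.01].

### API

Orientations are given as a unit quaternion [w, x, y, z].
In Python, from workcell import manip gives the robot as it stands. The module is installed in compiled form; this text tells all that it offers.
- The arm moves only by the tool carry_out, never from a script. Its argument "moves" is a list of rows, each an object with "linear": the shift along the tool's x, y, z in units of 25 mm (1.0 is 25 mm), a list of three; "dr": the turn, a rotation vector about the tool's x, y, z in units of 6 degrees (1.0 is 6 degrees), a list of three. A call has exactly 10 rows; each row shifts and turns the commanded pose from where the row before left it, along the tool's axes as they then stand; what a row does not reach is not made up. A row lasts 1/8 s, in which the tool goes at most 62.5 mm and 10.7 degrees, less where a joint would pass 70% of its speed; a pose out of reach is approached as far as the arm can. A call is refused whole if a number of a shift passes 1 or a number of a turn 1, either way. A call with a gripper value outside its range is refused whole. "gripper" is the finger opening in mm, from 0 to 85.4, set as the call begins (left out, the last holds). The fingers move at their own pace and stop on an object; "newtons" is the grip in N (left out, the last holds). Time passes only in rows, so rows that do not move let the fingers close, or fill a call up. It gives the time, the measured TCP pose, the force and the opening at its end, in the units of the state.
- manip.get_state(): the state, without advancing time (a new reading comes with each control period).
- manip.get_image(name): name is "scene" or "top" or "wrist"; returns a dict with "color" (420x560x3 uint8, blue, green, red), "depth" (420x560 float32, mm along the optical axis (not along the pixel's ray), 0 where there is no reading), "fx", "fy", "cx", "cy" (pixels), "dist" ([k1, k2, p1, p2, k3] as OpenCV has them; the pictures are not rectified), "xyz" and "rotation" of the camera in the world. Camera axes: x right, y down, z forward; pixel columns grow to the right and rows downward; lengths in mm; the calibration is good to about 2 mm. A picture is of the moment at which its call begins.
- manip.close_job(): hands the job in, once; it reports no verdict.
The state is a dict: "t": time; "joint_positions": joint angles; "qvel": joint speeds; "tau": joint torques, N m; "tool_pos": TCP position; "eef_rot": TCP orientation; "force": force on the tool from outside, world axes, zero at the start; "moment": the same for the moment, N m; "grip_width": opening from 0.0 (shut) to 1.0 (fully open).
Only numpy, scipy, OpenCV 4.12 (cv2) and the standard library are available. Lean on these libraries where they do the work, as an engineer would, in place of code of your own. Each camera call takes 0.05 s, during which the arm holds its last target. There are 200 camera calls.

### The job

Push the parts carousel round until the pocket with the finned heat sink faces squarely to the front, where the stand has its small index tab. Then lift the heat sink out and set it down gently, base down, in the middle of the square rubber mat. Leave the other three parts in the carousel, and do not disturb the multimeter, the solder reel or the spray can.

Things in the scene. Friction and masses are not known exactly. Their poses are not given: they have to be found in the camera images.
- stand: Fixed stand of the carousel: grey base disc, 330 mm across. Origin on the turning axis at table height; z up. Its front is its own -x side (roughly towards the robot), marked by a dark index tab 30 mm wide, 12 mm high, out to 190 mm from the axis.
- cover_edge (a point): Middle of the front edge of the clear rigid dust cover, which belongs to the stand: a level sheet 125 to 130 mm above the table on four thin posts, 384 mm wide, aluminium front edge. It covers the rear half of the tray (from 3 mm in front of the turning axis backwards); the front half is open from above.
- carousel: The turning tray. Origin on the turning axis, 30 mm above the table; z up. Its own -x axis points to the middle of the heat sink's pocket, so at the same yaw as the stand this pocket faces the front squarely. It turns freely either way without stops, with steady friction of 0.12 N m (about 1 N at a peg), and stays where it is left.
- hub (a point): Turning axis at tray floor height, 42 mm above the table. The grey tray is 314 mm across with a rim lip 10 mm above its floor, a hub 52 mm across and 50 mm above the floor, and four radial walls 4 mm thick, 35 mm high, making four equal 90-degree pockets. The tray turns under the fixed cover.
- peg (a point): Top of one of four equal upright steel push pegs on the tray, one at the end of each wall, 90 degrees apart: 16 mm in diameter, axes 148 mm from the turning axis, tops 105 mm above the table, free from the floor up. This one is 45 degrees counter-clockwise (from above) of the middle of the heat sink's pocket.
- sink_pocket (a point): Middle of the floor of the pocket that holds the heat sink, on the tray 98 mm from the turning axis, 42 mm above the table; it turns with the tray. Two radial ridges 5 mm high, inner faces 88 mm apart, flank each pocket middle; jerky turning can slide a part between them, or turn it a little.
- heat_sink: Loose aluminium heat sink, five upright fins, 70 (its x, along the fins) x 44 (its y) x 45 mm high, about 0.18 kg. Origin at the centre of its underside, z up. Stands base down in its pocket, its x within about 20 degrees of radial. Its flat outer faces, 44 mm apart along y, can be gripped from above when the pocket is at the front.
- transformer: Loose transformer in another pocket: dark steel core 66 x 30 x 56 mm high with a white coil 52 mm wide. Origin at the centre of its underside. Stays in the carousel.
- capacitor: Loose black upright can capacitor in another pocket, 48 mm in diameter, 66 mm high. Origin at the centre of its underside. Stays in the carousel.
- relay: Loose plain grey relay box in another pocket, 66 x 44 x 45 mm high. Origin at the centre of its underside. Stays in the carousel.
- mat: Dark rubber mat fixed on the table, 170 x 170 x 4 mm, to the left or the right of the carousel. Origin at the centre of its underside, its top 4 mm above the table; x and y along its edges.
- meter: Black multimeter lying on the table on the other side, 180 x 90 x 50 mm high, bystander. Origin at the centre of its underside.
- reel: Metal solder reel standing on its flange, 60 mm in diameter, 50 mm high, bystander. Origin at the centre of its underside.
- spray_can: Upright can, 52 mm in diameter, 150 mm high, bystander. Origin at the centre of its underside.

How it is judged:
By the outcome, as a careful person would: the job done as asked, in the order asked, and still so for the second after the job is handed in, with the robot touching nothing.
It also fails if it takes over 67 s, if anything falls off the work surface, if the arm or the gripper's body presses on something with over 40 N, if the wrist force passes 120 N, or if a joint passes its speed limit or range.

## Working session

There is one attempt and no reset: what is moved stays moved. The work goes in short steps, Python scripts to look and compute and a tool call to move; the robot and the scene stay as the last step left them, time stands still between calls to the robot, and variables do not carry over. Pictures are saved under pics/ and viewed, about 8 in all and at most 12, crops included, and the job is handed in when it is done.

Besides the shell and the picture viewer there is one more tool, called after "Call:" by a JSON object that holds its "method" and its "body". carry_out: Moves the arm, as the interface text tells. Its arguments: {"type":"object","properties":{"moves":{"type":"array","items":{"type":"object","properties":{"linear":{"type":"array","items":{"type":"number"}},"dr":{"type":"array","items":{"type":"number"}}}}},"gripper":{"type":"number"},"newtons":{"type":"number"}},"required":["moves"]}

```bash
mkdir -p pics; cat > h.py <<'E'
import numpy as np, cv2, sys
from workcell import manip
from scipy.spatial.transform import Rotation as R
def cam(n):
    im=manip.get_image(n); im['K']=np.array([[im['fx'],0,im['cx']],[0,im['fy'],im['cy']],[0,0,1.]])
    r=np.array(im['rotation'],float)
    im['Rm']=r if r.shape==(3,3) else R.from_quat(r,scalar_first=True).as_matrix()
    return im
def world(im,uv,z=None):
    """pixels -> world by depth, or on the plane of height z"""
    uv=np.array(uv,float).reshape(-1,2)
    n=cv2.undistortPoints(uv.reshape(-1,1,2),im['K'],np.array(im['dist'],float)).reshape(-1,2)
    d=np.c_[n,np.ones(len(n))]; o=np.array(im['xyz'],float)
    dw=d@im['Rm'].T
    if z is None:
        s=np.array([im['depth'][int(round(v)),int(round(u))] for u,v in uv])
    else: s=(z-o[2])/dw[:,2]
    return o+dw*s[:,None]
def cloud(im):
    h,w=im['depth'].shape; u,v=np.meshgrid(np.arange(w),np.arange(h))
    return world(im,np.c_[u.ravel(),v.ravel()]).reshape(h,w,3)
def proj(im,P):
    Rc=im['Rm'].T; t=-Rc@np.array(im['xyz'],float)
    return cv2.projectPoints(np.array(P,float).reshape(-1,3),cv2.Rodrigues(Rc)[0],t,im['K'],np.array(im['dist'],float))[0].reshape(-1,2)
def save(im,name,box=None,s=1):
    c=im['color']
    if box: c=c[box[1]:box[3],box[0]:box[2]]
    cv2.imwrite('pics/'+name,cv2.resize(c,None,fx=s,fy=s,interpolation=cv2.INTER_CUBIC))
E
python3 - <<'E'
from h import *
t=cam('top'); s=cam('scene')
save(t,'top0.png',s=1.4); save(s,'scene0.png',s=1.4)
import pickle; pickle.dump((t,s),open('im0.pkl','wb'))
print(t['xyz'],t['Rm'],t['fx'],s['xyz']); print(manip.get_state())
E
```

```text
[ 478.67074284   -8.43060811 1439.79723361] [[-0.0133133  -0.99498607  0.09912358]
 [-0.99986744  0.01417638  0.00800782]
 [-0.00937288 -0.09900383 -0.99504291]] 509.3559441966567 [1249.94020313  600.41678448  707.97384141]
{'t': 0.1, 'joint_positions': array([-1.20462183e+00,  4.80782889e-01,  1.59680265e+00,  3.87716647e-06,
        1.06511463e+00, -4.66058336e-02]), 'qvel': array([-0.00060806, -0.00197679, -0.00163857,  0.00227945, -0.00149928,
        0.00195952]), 'tau': array([ 7.03843198e-04, -9.52257013e+01, -4.31042469e+01, -1.00804909e-04,
        5.24819377e-03, -1.04054868e-04]), 'tool_pos': array([ 260.63636628, -595.0515396 ,  230.73070361]), 'eef_rot': array([-0.14451855, -0.6920388 , -0.14529209,  0.69216103]), 'force': array([-0.59918906, -0.01689772, -0.5235003 ]), 'moment': array([ 0.03182772, -0.02332978,  0.02668136]), 'grip_width': 1.0022841711347956}
```

View pics/top0.png

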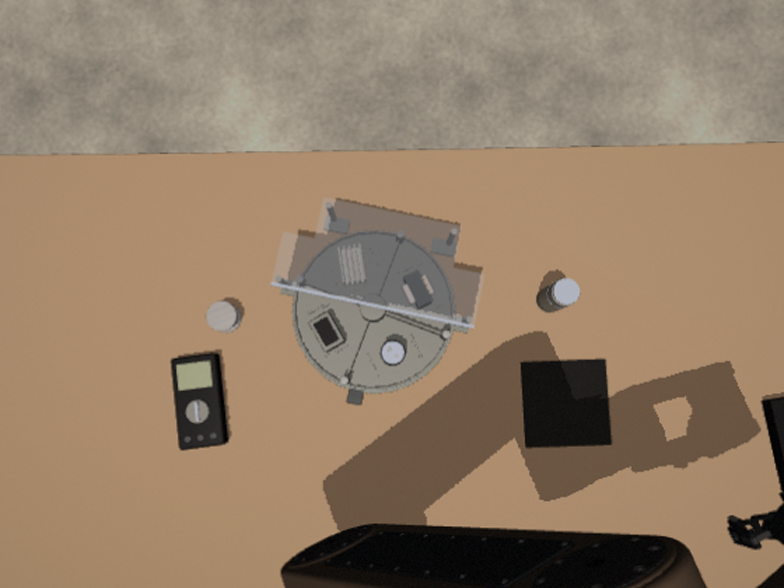

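View pics/scene0.png

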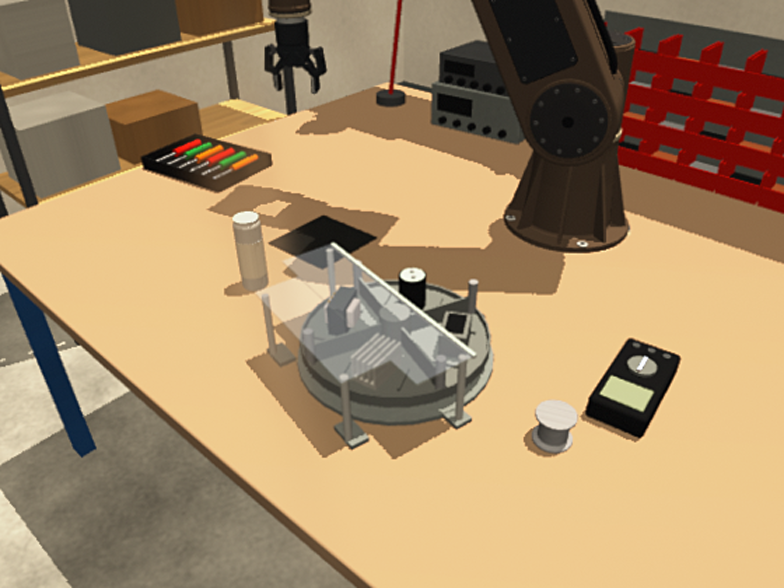

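Top view (at 1.4x): the hub is at (373,309) and the index tab at (355,396). The pegs are at (345,381), (446,335), (401,238) and (300,283). The heat sink is rear-left under the cover at (352,265), the mat at (566,403), the spray can at (565,292), the reel at (224,315) and the meter at (200,400).

```bash
python3 - <<'E'
from h import *; import pickle
t,s=pickle.load(open('im0.pkl','rb'))
f=lambda l,z:world(t,np.array(l)/1.4,z)[:,:2].round(1)
pg=f([(345,380),(446,334),(401,238),(300,283)],105); print('pegs',pg.tolist(),pg.mean(0))
print('tab',f([(348,391),(363,393),(362,404),(347,402)],12).tolist())
print('cover ends',f([(273,284),(473,326)],130).tolist())
print('mat',f([(521,362),(605,359),(610,444),(525,447)],4).tolist())
print('posts',f([(282,282),(465,320)],130).tolist(),'hub',f([(373,301)],92))
print('sink top',f([(338,247),(361,244),(368,281),(344,284)],87).tolist())
print('can',f([(566,292)],150),'reel',f([(223,316)],50),'cap',f([(393,352)],108))
C=cloud(t); 
# disc fit using depth: rim lip at z 52, tray
c=pg.mean(0)
for p,n in zip(pg,'abcd'): print(n,np.linalg.norm(p-c),np.degrees(np.arctan2(*(p-c)[::-1])))
# depth test for peg tops
m=(C[...,2]>98)&(C[...,2]<112)&(np.hypot(C[...,0]-c[0],C[...,1]-c[1])<175)
k,l,st,ce=cv2.connectedComponentsWithStats(m.astype(np.uint8))
for i in range(1,k):
    if st[i,4]>5: print(st[i,4],C[l==i].mean(0).round(1))
m=(C[...,2]>75)&(C[...,2]<96)&(np.hypot(C[...,0]-c[0],C[...,1]-c[1])<150)
k,l,st,ce=cv2.connectedComponentsWithStats(m.astype(np.uint8))
for i in range(1,k):
    if st[i,4]>15: print('mid',st[i,4],C[l==i].mean(0).round(1),(ce[i]*1.4).round())
E
```

```text
pegs [[475.2, 76.7], [558.3, -113.2], [741.9, -31.8], [658.6, 160.2]] [608.5    22.975]
tab [[453.2, 76.8], [448.8, 47.0], [427.2, 49.2], [431.5, 78.9]]
cover ends [[654.0, 207.1], [570.9, -161.1]]
mat [[506.3, -269.7], [510.2, -436.7], [343.2, -438.7], [338.9, -271.8]]
posts [[657.5, 190.4], [582.1, -146.7]] hub [[623.8  23.1]]
sink top [[729.7, 89.3], [734.9, 45.0], [663.0, 32.3], [657.9, 78.3]]
can [[ 628.9 -328.4]] reel [[603.  317.9]] cap [[525.9 -13.5]]
a 143.71939891677812 158.04867942280754
b 145.13328572384768 -110.23607010001244
c 144.20769960373127 -22.32340604100239
d 146.08460091672907 69.94317426156555
29 [ 560.1 -113.   104.9]
253 [527.3 -12.8 105.4]
29 [477.1  78.9 104.3]
mid 260 [586.2  11.1  85.5] [380. 321.]
mid 411 [569.3 112.7  86.9] [326. 331.]
```

```bash
cat >> h.py <<'E'
def goto(x,y,z,yaw=None):
    """print turn about tool x (units) that comes first, then the shift in units in tool axes after it"""
    s=manip.get_state(); Q=R.from_quat(s['eef_rot'],scalar_first=True); p=np.array(s['tool_pos'])
    ax=Q.as_matrix(); y0=np.degrees(np.arctan2(ax[1,1],ax[0,1]))
    d=0 if yaw is None else (yaw-y0+90)%180-90      # world ccw turn, jaw symmetric
    Q2=Q*R.from_rotvec([-d,0,0],degrees=True)
    print('t',round(s['t'],2),'pos',p.round(1),'toolx',ax[:,0].round(3),'yaw',round(y0,1),'q',np.round(s['joint_positions'],2),'F',np.round(s['force'],1),'w',round(s['grip_width']*85,1))
    print(' dr_x units',round(-d/6,2),' shift units',(Q2.inv().apply(np.array([x,y,z])-p)/25).round(2))
C0=np.array([613.,24.])
def rim(a,r=148): return C0+r*np.array([np.cos(np.radians(a)),np.sin(np.radians(a))])
E
python3 - <<'E'
from h import *
x,y=rim(158); goto(480,-300,231,68); goto(x,y,160,68)
E
```

```text
t 0.1 pos [ 260.6 -595.1  230.7] toolx [-0.     0.001 -1.   ] yaw -66.3 q [-1.2   0.48  1.6   0.    1.07 -0.05] F [-0.6 -0.  -0.5] w 85.2
 dr_x units 7.61  shift units [ -0.   -14.23  -3.71]
t 0.1 pos [ 260.6 -595.1  230.7] toolx [-0.     0.001 -1.   ] yaw -66.3 q [-1.2   0.48  1.6   0.    1.07 -0.05] F [-0.6 -0.  -0.5] w 85.2
 dr_x units 7.61  shift units [  2.85 -28.24   2.13]
```

Call:
{"method": "carry_out", "body": {"moves": [{"dr": [0.95,0,0]},{"dr": [0.95,0,0]},{"dr": [0.95,0,0]},{"dr": [0.95,0,0]},{"dr": [0.95,0,0]},{"dr": [0.95,0,0]},{"dr": [0.95,0,0]},{"dr": [0.95,0,0]},{"linear": [0,-0.5,-0.4]},{"linear": [0,-1,-0.6]}], "gripper": 40, "newtons": 20}}

```text
invalid input
```

Call:
{"method": "carry_out", "body": {"moves": [{"linear": [0,-1,-0.3]},{"linear": [0,-1,-0.3]},{"linear": [0,-1,-0.3]},{"linear": [0,-1,-0.3]},{"linear": [0,-1,-0.3]},{"linear": [0,-1,-0.3]},{"linear": [0,-1,-0.3]},{"linear": [0,-1,-0.3]},{"linear": [0,-1,-0.3]},{"linear": [0,-1,0]}]}}

```text
invalid input
```

Call:
{"method": "carry_out", "body": {"moves": [{"linear": [0,-1,0.3]},{"linear": [0,-1,0.5]},{"linear": [0,-1,0.5]},{"linear": [0,-1,0.5]},{"linear": [0,-1,0.5]},{"linear": [0,-1,0.5]},{"linear": [0,-1,0.5]},{"linear": [0,-1,0.5]},{"linear": [0,-1,0.5]},{"linear": [0,-1,0.5]}]}}

```text
invalid input
```

```bash
python3 - <<'E'
from h import *
x,y=rim(158); goto(x,y,160,68); goto(x,y,82,68)
E
```

```text
t 0.1 pos [ 260.6 -595.1  230.7] toolx [-0.     0.001 -1.   ] yaw -66.3 q [-1.2   0.48  1.6   0.    1.07 -0.05] F [-0.6 -0.  -0.5] w 85.2
 dr_x units 7.61  shift units [  2.85 -28.24   2.13]
t 0.1 pos [ 260.6 -595.1  230.7] toolx [-0.     0.001 -1.   ] yaw -66.3 q [-1.2   0.48  1.6   0.    1.07 -0.05] F [-0.6 -0.  -0.5] w 85.2
 dr_x units 7.61  shift units [  5.97 -28.23   2.12]
```

Each row probably needs both fields.

Call:
{"method": "carry_out", "body": {"moves": [{"linear": [0,0,0],"dr": [0.95,0,0]},{"linear": [0,0,0],"dr": [0.95,0,0]},{"linear": [0,0,0],"dr": [0.95,0,0]},{"linear": [0,0,0],"dr": [0.95,0,0]},{"linear": [0,0,0],"dr": [0.95,0,0]},{"linear": [0,0,0],"dr": [0.95,0,0]},{"linear": [0,0,0],"dr": [0.95,0,0]},{"linear": [0,0,0],"dr": [0.95,0,0]},{"linear": [0,-0.5,-0.4],"dr": [0,0,0]},{"linear": [0,-1,-0.6],"dr": [0,0,0]}], "gripper": 40, "newtons": 20}}

```text
t: 1.35
tool_pos: [298.5, -569.6, 231.0]
eef_rot: [0.134, -0.694, 0.134, 0.694]
force: [0.4, 0.5, -0.1]
grip_width: 0.468
```

Call:
{"method": "carry_out", "body": {"moves": [{"linear": [0,-1,-0.3],"dr": [0,0,0]},{"linear": [0,-1,-0.3],"dr": [0,0,0]},{"linear": [0,-1,-0.3],"dr": [0,0,0]},{"linear": [0,-1,-0.3],"dr": [0,0,0]},{"linear": [0,-1,-0.3],"dr": [0,0,0]},{"linear": [0,-1,-0.3],"dr": [0,0,0]},{"linear": [0,-1,-0.3],"dr": [0,0,0]},{"linear": [0,-1,-0.3],"dr": [0,0,0]},{"linear": [0,-1,-0.3],"dr": [0,0,0]},{"linear": [0,-1,0],"dr": [0,0,0]}]}}

```text
t: 2.6
tool_pos: [454.9, -361.5, 231.2]
eef_rot: [0.134, -0.694, 0.134, 0.694]
force: [0.3, 0.2, 0.2]
grip_width: 0.465
```

Call:
{"method": "carry_out", "body": {"moves": [{"linear": [0,-1,0.3],"dr": [0,0,0]},{"linear": [0,-1,0.5],"dr": [0,0,0]},{"linear": [0,-1,0.5],"dr": [0,0,0]},{"linear": [0,-1,0.5],"dr": [0,0,0]},{"linear": [0,-1,0.5],"dr": [0,0,0]},{"linear": [0,-1,0.5],"dr": [0,0,0]},{"linear": [0,-1,0.5],"dr": [0,0,0]},{"linear": [0,-1,0.5],"dr": [0,0,0]},{"linear": [0,-1,0.5],"dr": [0,0,0]},{"linear": [0,-1,0.5],"dr": [0,0,0]}]}}

```text
t: 3.85
tool_pos: [435.2, -84.9, 231.3]
eef_rot: [0.134, -0.694, 0.134, 0.694]
force: [-0.0, 0.1, 0.4]
grip_width: 0.469
```

```bash
python3 - <<'E'
from h import *
x,y=rim(158); goto(x,y,160,68); goto(x,y,82,68)
E
```

```text
t 3.85 pos [435.2 -84.9 231.3] toolx [-0.  0. -1.] yaw -111.9 q [-0.26  0.19  2.05  0.    0.9   1.69] F [-0.   0.1  0.4] w 39.8
 dr_x units 0.02  shift units [ 2.85 -6.7   0.96]
t 3.85 pos [435.2 -84.9 231.3] toolx [-0.  0. -1.] yaw -111.9 q [-0.26  0.19  2.05  0.    0.9   1.69] F [-0.   0.1  0.4] w 39.8
 dr_x units 0.02  shift units [ 5.97 -6.7   0.96]
```

Call:
{"method": "carry_out", "body": {"moves": [{"linear": [0,-0.9,0.1],"dr": [0,0,0]},{"linear": [0.4,-0.9,0.1],"dr": [0,0,0]},{"linear": [0.4,-0.9,0.1],"dr": [0,0,0]},{"linear": [0.4,-0.9,0.1],"dr": [0,0,0]},{"linear": [0.4,-0.9,0.1],"dr": [0,0,0]},{"linear": [0.4,-0.9,0.1],"dr": [0,0,0]},{"linear": [0.4,-0.9,0.1],"dr": [0,0,0]},{"linear": [0.4,-0.4,0.15],"dr": [0,0,0]},{"linear": [0.2,0,0],"dr": [0,0,0]},{"linear": [0,0,0],"dr": [0,0,0]}]}}

```text
t: 5.1
tool_pos: [478.4, 76.3, 156.1]
eef_rot: [0.134, -0.694, 0.135, 0.694]
force: [-0.1, -0.1, 0.4]
grip_width: 0.469
```

```bash
python3 - <<'E'
from h import *
x,y=rim(158); goto(x,y,82,68)
w=cam('wrist'); save(w,'w1.png'); print(w['xyz'],proj(w,[[x,y,105]]))
E
```

```text
t 5.1 pos [478.4  76.3 156.1] toolx [-0.001 -0.    -1.   ] yaw -111.9 q [ 0.1   0.35  2.04 -0.    0.74  2.05] F [-0.1 -0.1  0.4] w 39.9
 dr_x units 0.01  shift units [ 2.96 -0.08  0.14]
[552.57569985  48.10531165 298.24141669] [[276.25984704 239.51492252]]
```

View pics/w1.png

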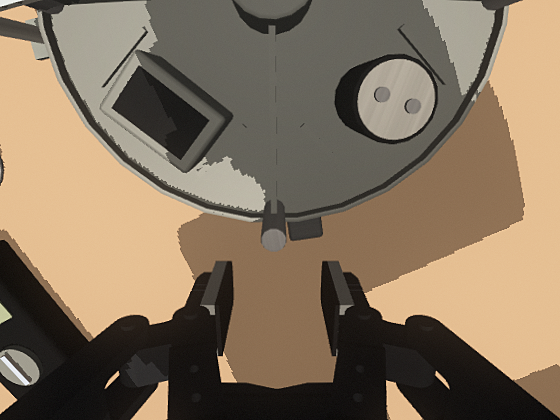

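The wrist view shows peg a's top at (273,238), against (276,240) predicted. That agrees to about 1 mm, so I go down and straddle it.

Call:
{"method": "carry_out", "body": {"moves": [{"linear": [0.5,0,0.14],"dr": [0,0,0]},{"linear": [0.5,-0.04,0],"dr": [0,0,0]},{"linear": [0.5,0,0],"dr": [0,0,0]},{"linear": [0.5,0,0],"dr": [0,0,0]},{"linear": [0.5,0,0],"dr": [0,0,0]},{"linear": [0.4,0,0],"dr": [0,0,0]},{"linear": [0,0,0],"dr": [0,0,0]},{"linear": [0,0,0],"dr": [0,0,0]},{"linear": [0,0,0],"dr": [0,0,0]},{"linear": [0,0,0],"dr": [0,0,0]}]}}

```text
t: 6.4
tool_pos: [476.4, 79.0, 84.1]
eef_rot: [-0.135, 0.694, -0.135, -0.694]
force: [0.2, -0.2, -0.4]
grip_width: 0.466
```

Call:
{"method": "carry_out", "body": {"moves": [{"linear": [0,0,0],"dr": [0,0,0]},{"linear": [0,0,0],"dr": [0,0,0]},{"linear": [0,0,0],"dr": [0,0,0]},{"linear": [0,0,0],"dr": [-0.25,0,0]},{"linear": [0,0.06,0],"dr": [-0.1,0,0]},{"linear": [0,0.12,0],"dr": [-0.2,0,0]},{"linear": [0,0.19,0],"dr": [-0.3,0,0]},{"linear": [0,0.25,0],"dr": [-0.4,0,0]},{"linear": [0,0.31,0],"dr": [-0.5,0,0]},{"linear": [0,0.37,0],"dr": [-0.6,0,0]}], "gripper": 20}}

```text
t: 7.65
tool_pos: [467.5, 47.4, 83.8]
eef_rot: [-0.047, 0.706, -0.047, -0.705]
force: [0.3, 0.5, -1.2]
grip_width: 0.238
```

```bash
cat > chk.py <<'E'
from h import *
s=manip.get_state();p=s['tool_pos'];d=p[:2]-C0
print('tcp polar',np.hypot(*d).round(1),np.degrees(np.arctan2(d[1],d[0])).round(1)%360); goto(*p)
t=cam('top');C=cloud(t)
m=(C[...,2]>95)&(C[...,2]<112)&(np.hypot(C[...,0]-C0[0],C[...,1]-C0[1])<165)
k,l,st,ce=cv2.connectedComponentsWithStats(m.astype(np.uint8))
for i in range(1,k):
    if 8<st[i,4]<80:
        q=C[l==i].mean(0); d=q[:2]-C0; print('peg?',st[i,4],q.round(1),np.hypot(*d).round(1),(np.degrees(np.arctan2(d[1],d[0]))%360).round(1))
E
python3 chk.py
```

```text
tcp polar 147.3 170.9
t 7.65 pos [467.5  47.4  83.8] toolx [ 0.  0. -1.] yaw -97.7 q [0.04 0.46 2.13 0.   0.55 1.74] F [ 0.3  0.5 -1.2] w 20.3
 dr_x units 0.0  shift units [0. 0. 0.]
peg? 30 [638.6 169.8 104.6] 148.0 80.1
```

Call:
{"method": "carry_out", "body": {"moves": [{"linear": [0,0.25,0],"dr": [-0.4,0,0]},{"linear": [0,0.37,0],"dr": [-0.6,0,0]},{"linear": [0,0.37,0],"dr": [-0.6,0,0]},{"linear": [0,0.37,0],"dr": [-0.6,0,0]},{"linear": [0,0.37,0],"dr": [-0.6,0,0]},{"linear": [0,0.37,0],"dr": [-0.6,0,0]},{"linear": [0,0.37,0],"dr": [-0.6,0,0]},{"linear": [0,0.37,0],"dr": [-0.6,0,0]},{"linear": [0,0.37,0],"dr": [-0.6,0,0]},{"linear": [0,0.37,0],"dr": [-0.6,0,0]}]}}

```text
t: 8.95
tool_pos: [479.5, -39.9, 83.8]
eef_rot: [-0.165, -0.687, -0.165, 0.688]
force: [0.1, 1.7, 0.0]
grip_width: 0.236
```

Call:
{"method": "carry_out", "body": {"moves": [{"linear": [0,0.37,0],"dr": [-0.6,0,0]},{"linear": [0,0.37,0],"dr": [-0.6,0,0]},{"linear": [0,0.37,0],"dr": [-0.6,0,0]},{"linear": [0,0.37,0],"dr": [-0.6,0,0]},{"linear": [0,0.31,0],"dr": [-0.5,0,0]},{"linear": [0,0.25,0],"dr": [-0.4,0,0]},{"linear": [0,0.19,0],"dr": [-0.3,0,0]},{"linear": [0,0.06,0],"dr": [-0.1,0,0]},{"linear": [0,0,0],"dr": [0,0,0]},{"linear": [0,0,0],"dr": [0,0,0]}]}}

```text
t: 10.2
tool_pos: [513.2, -85.3, 83.8]
eef_rot: [-0.294, -0.643, -0.294, 0.643]
force: [0.1, -0.1, 0.5]
grip_width: 0.232
```

```bash
python3 chk.py
```

```text
tcp polar 148.0 227.6
t 10.2 pos [513.2 -85.3  83.8] toolx [-0.  0. -1.] yaw -40.9 q [-0.22  0.51  2.02 -0.    0.61  0.49] F [ 0.1 -0.1  0.5] w 19.7
 dr_x units 0.0  shift units [0. 0. 0.]
peg? 28 [505.9 124.4 104.7] 146.9 136.8
```

Call:
{"method": "carry_out", "body": {"moves": [{"linear": [-0.3,0,0],"dr": [0,0,0]},{"linear": [-0.8,0,0],"dr": [0,0,0]},{"linear": [-0.8,0,0],"dr": [0,0,0]},{"linear": [-0.6,0,0],"dr": [0,0,0]},{"linear": [-0.3,0,0],"dr": [-1,0,0]},{"linear": [0,0,0],"dr": [-1,0,0]},{"linear": [0,0,0],"dr": [-1,0,0]},{"linear": [0,0,0],"dr": [-1,0,0]},{"linear": [0,0,0],"dr": [-1,0,0]},{"linear": [0,0,0],"dr": [-1,0,0]}], "gripper": 40}}

```text
t: 11.5
tool_pos: [513.3, -85.3, 154.1]
eef_rot: [0.479, 0.52, 0.479, -0.52]
force: [-0.3, -0.6, 0.1]
grip_width: 0.473
```

Call:
{"method": "carry_out", "body": {"moves": [{"linear": [0,0,0],"dr": [-1,0,0]},{"linear": [0,0,0],"dr": [-1,0,0]},{"linear": [0,0,0],"dr": [-1,0,0]},{"linear": [0,0,0],"dr": [-1,0,0]},{"linear": [0,0,0],"dr": [-1,0,0]},{"linear": [0,0,0],"dr": [-1,0,0]},{"linear": [0,0,0],"dr": [-1,0,0]},{"linear": [0,0,0],"dr": [-1,0,0]},{"linear": [0,0,0],"dr": [-0.6,0,0]},{"linear": [0,0,0],"dr": [0,0,0]}]}}

```text
t: 12.75
tool_pos: [513.3, -85.3, 154.1]
eef_rot: [0.657, 0.261, 0.657, -0.261]
force: [0.7, -0.3, 0.6]
grip_width: 0.472
```

```bash
python3 chk.py; python3 - <<'E'
from h import *
goto(*rim(136.8),84,46.8)
E
```

```text
tcp polar 148.0 227.6
t 12.75 pos [513.3 -85.3 154.1] toolx [ 0. -0. -1.] yaw 46.7 q [-0.22  0.4   1.97  0.    0.77 -1.04] F [ 0.7 -0.3  0.6] w 40.1
 dr_x units 0.0  shift units [0. 0. 0.]
peg? 29 [506.  124.1 103.6] 146.5 136.9
t 12.8 pos [513.3 -85.4 154. ] toolx [ 0. -0. -1.] yaw 46.7 q [-0.22  0.4   1.97  0.    0.77 -1.04] F [ 0.3  0.  -0.4] w 39.9
 dr_x units -0.02  shift units [ 2.8   5.92 -6.01]
```

Call:
{"method": "carry_out", "body": {"moves": [{"linear": [0,0.4,-0.4],"dr": [0,0,0]},{"linear": [0,0.9,-0.9],"dr": [0,0,0]},{"linear": [0,0.9,-0.9],"dr": [0,0,0]},{"linear": [0,0.9,-0.9],"dr": [0,0,0]},{"linear": [0,0.9,-0.9],"dr": [0,0,0]},{"linear": [0,0.9,-0.9],"dr": [0,0,0]},{"linear": [0,0.7,-0.8],"dr": [0,0,0]},{"linear": [0,0.3,-0.3],"dr": [0,0,0]},{"linear": [0,0,0],"dr": [0,0,0]},{"linear": [0,0,0],"dr": [0,0,0]}]}}

```text
t: 14.05
tool_pos: [505.1, 124.3, 153.8]
eef_rot: [0.657, 0.261, 0.657, -0.261]
force: [-0.9, 0.2, 0.1]
grip_width: 0.473
```

Call:
{"method": "carry_out", "body": {"moves": [{"linear": [0.3,0,0],"dr": [0,0,0]},{"linear": [0.5,0,0],"dr": [0,0,0]},{"linear": [0.5,0,0],"dr": [0,0,0]},{"linear": [0.5,0,0],"dr": [0,0,0]},{"linear": [0.5,0,0],"dr": [0,0,0]},{"linear": [0.4,0,0],"dr": [0,0,0]},{"linear": [0.1,0,0],"dr": [0,0,0]},{"linear": [0,0,0],"dr": [0,0,0]},{"linear": [0,0,0],"dr": [0,0,0]},{"linear": [0,0,0],"dr": [0,0,0]}]}}

```text
t: 15.3
tool_pos: [505.4, 124.9, 84.2]
eef_rot: [0.658, 0.261, 0.657, -0.26]
force: [-0.1, 0.2, 0.1]
grip_width: 0.47
```

```bash
python3 chk.py
```

```text
tcp polar 147.5 136.8
t 15.3 pos [505.4 124.9  84.2] toolx [ 0.001  0.    -1.   ] yaw 46.8 q [ 0.18  0.51  2.02 -0.    0.61 -0.63] F [-0.1  0.2  0.1] w 39.9
 dr_x units 0.0  shift units [0. 0. 0.]
peg? 30 [514.2 -83.7 104. ] 146.2 227.4
```

Call:
{"method": "carry_out", "body": {"moves": [{"linear": [0,0,0],"dr": [0,0,0]},{"linear": [0,0,0],"dr": [0,0,0]},{"linear": [0,0,0],"dr": [0,0,0]},{"linear": [0,0,0],"dr": [-0.25,0,0]},{"linear": [0,-0.06,0],"dr": [-0.1,0,0]},{"linear": [0,-0.12,0],"dr": [-0.2,0,0]},{"linear": [0,-0.19,0],"dr": [-0.3,0,0]},{"linear": [0,-0.25,0],"dr": [-0.4,0,0]},{"linear": [0,-0.31,0],"dr": [-0.5,0,0]},{"linear": [0,-0.37,0],"dr": [-0.6,0,0]}], "gripper": 20}}

```text
t: 16.6
tool_pos: [485.5, 98.5, 83.9]
eef_rot: [0.685, 0.177, 0.685, -0.177]
force: [1.2, 0.4, 0.2]
grip_width: 0.232
```

Call:
{"method": "carry_out", "body": {"moves": [{"linear": [0,-0.37,0],"dr": [-0.6,0,0]},{"linear": [0,-0.37,0],"dr": [-0.6,0,0]},{"linear": [0,-0.37,0],"dr": [-0.6,0,0]},{"linear": [0,-0.37,0],"dr": [-0.6,0,0]},{"linear": [0,-0.37,0],"dr": [-0.6,0,0]},{"linear": [0,-0.37,0],"dr": [-0.6,0,0]},{"linear": [0,-0.37,0],"dr": [-0.6,0,0]},{"linear": [0,-0.37,0],"dr": [-0.6,0,0]},{"linear": [0,-0.37,0],"dr": [-0.6,0,0]},{"linear": [0,-0.37,0],"dr": [-0.6,0,0]}]}}

```text
t: 17.85
tool_pos: [465.0, 9.7, 83.8]
eef_rot: [0.706, -0.043, 0.706, 0.043]
force: [1.0, 1.3, 0.8]
grip_width: 0.236
```

Call:
{"method": "carry_out", "body": {"moves": [{"linear": [0,-0.37,0],"dr": [-0.6,0,0]},{"linear": [0,-0.37,0],"dr": [-0.6,0,0]},{"linear": [0,-0.37,0],"dr": [-0.6,0,0]},{"linear": [0,-0.37,0],"dr": [-0.6,0,0]},{"linear": [0,-0.37,0],"dr": [-0.6,0,0]},{"linear": [0,-0.31,0],"dr": [-0.5,0,0]},{"linear": [0,-0.25,0],"dr": [-0.4,0,0]},{"linear": [0,-0.19,0],"dr": [-0.3,0,0]},{"linear": [0,-0.12,0],"dr": [-0.2,0,0]},{"linear": [0,-0.12,0],"dr": [-0.2,0,0]}]}}

```text
t: 19.1
tool_pos: [488.0, -56.4, 83.8]
eef_rot: [0.675, -0.21, 0.675, 0.21]
force: [-0.5, 0.6, -0.4]
grip_width: 0.236
```

```bash
python3 chk.py; python3 - <<'E'
from h import *
t=cam('top'); save(t,'top1.png',(190,150,350,310),4)
import pickle; pickle.dump(t,open('im1.pkl','wb'))
E
```

```text
tcp polar 148.6 212.7
t 19.1 pos [488.  -56.4  83.8] toolx [-0.001  0.    -1.   ] yaw 124.5 q [-0.18  0.48  2.09 -0.    0.57 -2.35] F [-0.5  0.6 -0.4] w 20.0
 dr_x units 0.0  shift units [0. 0. 0.]
peg? 9 [598.2  22.9  96.3] 14.8 184.1
peg? 30 [535.2 149.  104.5] 147.2 121.9
```

View pics/top1.png

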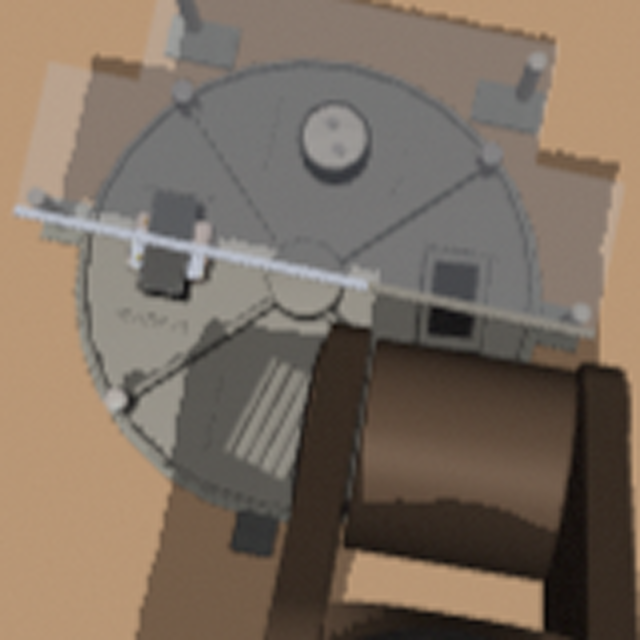

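The tray's front peg is at 121.9°, so the pocket middle is at 166.9° against a front of 167.3°, square to within about 1°. In the crop the fins run from (285,365) to (235,445), with the tab at (255,533). The sink is turned roughly 19° from radial. Next I lift clear and take a closer look.

Call:
{"method": "carry_out", "body": {"moves": [{"linear": [-0.3,0,0],"dr": [0,0,0]},{"linear": [-0.8,0,0],"dr": [0,0,0]},{"linear": [-1,0,0],"dr": [0,0,0]},{"linear": [-1,0,0],"dr": [1,0,0]},{"linear": [-0.5,0,0],"dr": [1,0,0]},{"linear": [0,0,0],"dr": [1,0,0]},{"linear": [0,0,0],"dr": [1,0,0]},{"linear": [0,0,0],"dr": [1,0,0]},{"linear": [0,0,0],"dr": [1,0,0]},{"linear": [0,0,0],"dr": [1,0,0]}]}}

```text
t: 20.45
tool_pos: [488.3, -56.1, 174.3]
eef_rot: [0.706, 0.048, 0.705, -0.048]
force: [0.1, -0.6, 0.1]
grip_width: 0.233
```

Call:
{"method": "carry_out", "body": {"moves": [{"linear": [0,0,0],"dr": [1,0,0]},{"linear": [0,0,0],"dr": [1,0,0]},{"linear": [0,0,0],"dr": [1,0,0]},{"linear": [0,0,0],"dr": [1,0,0]},{"linear": [0,0.8,0],"dr": [0,0,0]},{"linear": [0,1,0],"dr": [0,0,0]},{"linear": [0,1,0],"dr": [0,0,0]},{"linear": [0,1,-0.5],"dr": [0,0,0]},{"linear": [0,0,-0.5],"dr": [0,0,0]},{"linear": [0,0,0],"dr": [0,0,0]}], "gripper": 66}}

```text
t: 21.7
tool_pos: [515.8, 38.5, 173.9]
eef_rot: [0.68, 0.191, 0.681, -0.191]
force: [0.7, -0.2, 0.3]
grip_width: 0.771
```

```bash
python3 chk.py; python3 - <<'E'
from h import *
import pickle
w=cam('wrist'); save(w,'w2.png'); pickle.dump(w,open('w2.pkl','wb'))
C=cloud(w); d=C[...,:2]-C0; r=np.hypot(d[...,0],d[...,1])
a=np.degrees(np.arctan2(d[...,1],d[...,0]))%360
m=(C[...,2]>80)&(C[...,2]<93)&(r>40)&(r<146)&(abs(a-167)<35)
k,l,st,ce=cv2.connectedComponentsWithStats(cv2.morphologyEx(m.astype(np.uint8),cv2.MORPH_CLOSE,np.ones((9,9))))
for i in range(1,k):
    if st[i,4]>300:
        P=C[(l==i)&m]; (c,s,an)=cv2.minAreaRect(P[:,:2].astype(np.float32)); print(st[i,4],ce[i],P.mean(0).round(1),c,s,an)
E
```

```text
tcp polar 98.3 171.5
t 21.7 pos [515.8  38.5 173.9] toolx [-0.001 -0.    -1.   ] yaw 58.6 q [ 0.02  0.37  1.96 -0.    0.82 -1.01] F [ 0.7 -0.2  0.3] w 65.5
 dr_x units 0.0  shift units [0. 0. 0.]
peg? 15 [489.2 -57.7 104.9] 148.3 213.4
3579 [287.0511316  216.36602403] [518.8  46.6  86.3] (520.5125732421875, 45.408172607421875) (44.192481994628906, 70.63014221191406) 62.012508392333984
```

View pics/w2.png

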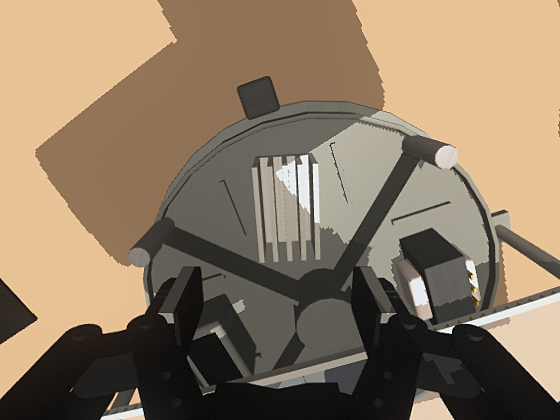

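The wrist view shows the sink at (287,207), the tab at (257,97), and the peg tops at about (447,158) and (140,257). The depth fit gives 44.2 x 70.6 mm at z 86, which matches the real size. The sink centre is (520.5, 45.4) and the jaw yaw should be 62°.

```bash
python3 - <<'E'
from h import *
import pickle
w=pickle.load(open('w2.pkl','rb'))
pp=world(w,[(447,158),(140,257)],105)[:,:2]; print(pp)
tb=world(w,[(238,88),(270,77),(280,108),(248,119)],12)[:,:2]; print(tb)
d=pp[1]-pp[0]; n=np.degrees(np.arctan2(d[1],d[0]))
print('pocket dir',(n-90)%360,(n+90)%360, np.hypot(*d))
for e in (tb[1]-tb[0],tb[2]-tb[3],tb[0]-tb[3],tb[1]-tb[2]): print(np.degrees(np.arctan2(e[1],e[0])))
goto(520.5,45.4,54,62)
E
```

```text
[[534.39502198 151.48829305]
 [488.71754584 -51.05810099]]
[[427.44256478  56.64385154]
 [433.95657965  83.71342826]
 [459.3939085   77.79736447]
 [452.95060557  50.06498908]]
pocket dir 167.2914732499073 347.2914732499073 207.63302619252443
76.46961572453097
76.92003754731086
165.5378303459581
166.9072395407681
t 21.8 pos [516.7  37.6 174. ] toolx [ 0. -0. -1.] yaw 58.5 q [ 0.01  0.37  1.96 -0.    0.82 -1.01] F [-0.3  0.5 -0.5] w 65.3
 dr_x units -0.58  shift units [ 4.8   0.35 -0.01]
```

The wrist view puts the pocket at 167.3° and the tab at about 167°, so it is squarely indexed. Now the descent and grip.

Call:
{"method": "carry_out", "body": {"moves": [{"linear": [0,0,0],"dr": [-0.58,0,0]},{"linear": [0.5,0.15,0],"dr": [0,0,0]},{"linear": [0.8,0.2,0],"dr": [0,0,0]},{"linear": [0.8,0,0],"dr": [0,0,0]},{"linear": [0.8,0,0],"dr": [0,0,0]},{"linear": [0.7,0,0],"dr": [0,0,0]},{"linear": [0.5,0,0],"dr": [0,0,0]},{"linear": [0.4,0,0],"dr": [0,0,0]},{"linear": [0.2,0,0],"dr": [0,0,0]},{"linear": [0.1,0,0],"dr": [0,0,0]}]}}

```text
t: 23.05
tool_pos: [521.0, 45.5, 53.7]
eef_rot: [0.686, 0.172, 0.686, -0.172]
force: [-0.3, -0.1, -0.2]
grip_width: 0.771
```

```bash
python3 - <<'E'
from h import *
goto(520.5,45.4,52,62)
E
```

```text
t 23.05 pos [521.   45.5  53.7] toolx [ 0.  0. -1.] yaw 61.9 q [ 0.03  0.56  2.03  0.    0.55 -1.05] F [-0.3 -0.1 -0.2] w 65.5
 dr_x units -0.01  shift units [ 0.07 -0.01 -0.01]
```

Call:
{"method": "carry_out", "body": {"moves": [{"linear": [0,0,0],"dr": [0,0,0]},{"linear": [0,0,0],"dr": [0,0,0]},{"linear": [0,0,0],"dr": [0,0,0]},{"linear": [0,0,0],"dr": [0,0,0]},{"linear": [0,0,0],"dr": [0,0,0]},{"linear": [0,0,0],"dr": [0,0,0]},{"linear": [0,0,0],"dr": [0,0,0]},{"linear": [0,0,0],"dr": [0,0,0]},{"linear": [-0.1,0,0],"dr": [0,0,0]},{"linear": [-0.2,0,0],"dr": [0,0,0]}], "gripper": 30, "newtons": 35}}

```text
t: 24.3
tool_pos: [520.6, 45.5, 61.4]
eef_rot: [0.686, 0.171, 0.686, -0.172]
force: [0.2, -0.0, -3.1]
grip_width: 0.513
```

Call:
{"method": "carry_out", "body": {"moves": [{"linear": [-0.3,0,0],"dr": [0,0,0]},{"linear": [-0.4,0,0],"dr": [0,0,0]},{"linear": [-0.5,0,0],"dr": [0,0,0]},{"linear": [-0.7,0,0],"dr": [0,0,0]},{"linear": [-0.8,0,0],"dr": [0,0,0]},{"linear": [-0.8,0,0],"dr": [0,0,0]},{"linear": [-0.7,0,0],"dr": [0,0,0]},{"linear": [-0.4,0,0],"dr": [0,0,0]},{"linear": [-0.1,0,0],"dr": [0,0,0]},{"linear": [0,0,0],"dr": [0,0,0]}]}}

```text
t: 25.55
tool_pos: [520.6, 45.5, 178.6]
eef_rot: [0.686, 0.171, 0.686, -0.172]
force: [0.1, -0.5, -1.4]
grip_width: 0.506
```

```bash
python3 - <<'E'
from h import *
import pickle
t=pickle.load(open('im0.pkl','rb'))[0]
c=t['color'].astype(int); m=(c.max(2)<40).astype(np.uint8); m[:, :365]=0; m[330:]=0; m[:,440:]=0; m[:250]=0
k,l,st,ce=cv2.connectedComponentsWithStats(m); i=1+np.argmax(st[1:,4])
P=np.argwhere(l==i)[:,::-1]; print(st[i]); r=cv2.minAreaRect(world(t,P,4)[:,:2].astype(np.float32)); print('mat',r)
# drop of table depth check
print(cloud(t)[int(r[0][0]*0)+int(P[:,1].mean()),int(P[:,0].mean())])
x,y=r[0]; goto(x,y,100,r[2]); 
E
```

```text
[ 372  257   64   62 3663]
mat ((424.9607238769531, -353.6279296875), (166.82765197753906, 167.3424072265625), 1.4247421026229858)
[ 426.46675064 -352.19848425    5.02197143]
t 25.55 pos [520.6  45.5 178.6] toolx [-0.  0. -1.] yaw 61.9 q [ 0.03  0.37  1.94  0.    0.83 -1.05] F [ 0.1 -0.5 -1.4] w 43.0
 dr_x units 10.08  shift units [ 3.15 -4.22 15.86]
```

Held (opening 43 mm). Now turning, then travelling to the mat centre at (425, -353).

Call:
{"method": "carry_out", "body": {"moves": [{"linear": [0,0,0],"dr": [0.6,0,0]},{"linear": [0,0,0],"dr": [1,0,0]},{"linear": [0,0,0],"dr": [1,0,0]},{"linear": [0,0,0],"dr": [1,0,0]},{"linear": [0,0,0],"dr": [1,0,0]},{"linear": [0,0,0],"dr": [1,0,0]},{"linear": [0,0,0],"dr": [1,0,0]},{"linear": [0,0,0],"dr": [1,0,0]},{"linear": [0,0,0],"dr": [1,0,0]},{"linear": [0,0,0],"dr": [1,0,0]}]}}

```text
t: 26.8
tool_pos: [520.4, 45.5, 178.0]
eef_rot: [0.517, 0.481, 0.518, -0.482]
force: [-1.1, -0.2, -0.7]
grip_width: 0.511
```

Call:
{"method": "carry_out", "body": {"moves": [{"linear": [0,-0.1,0.3],"dr": [0.48,0,0]},{"linear": [0,-0.2,0.6],"dr": [0,0,0]},{"linear": [0,-0.3,0.9],"dr": [0,0,0]},{"linear": [0,-0.3,1],"dr": [0,0,0]},{"linear": [0,-0.3,1],"dr": [0,0,0]},{"linear": [0,-0.3,1],"dr": [0,0,0]},{"linear": [0,-0.3,1],"dr": [0,0,0]},{"linear": [0,-0.3,1],"dr": [0,0,0]},{"linear": [0,-0.3,1],"dr": [0,0,0]},{"linear": [0,-0.3,1],"dr": [0,0,0]}]}}

```text
t: 28.05
tool_pos: [458.2, -177.8, 178.7]
eef_rot: [0.507, 0.493, 0.507, -0.493]
force: [0.3, -0.5, -2.2]
grip_width: 0.509
```

Call:
{"method": "carry_out", "body": {"moves": [{"linear": [0,-0.3,1],"dr": [0,0,0]},{"linear": [0,-0.3,1],"dr": [0,0,0]},{"linear": [0,-0.3,1],"dr": [0,0,0]},{"linear": [0,-0.3,1],"dr": [0,0,0]},{"linear": [0,-0.2,1],"dr": [0,0,0]},{"linear": [0,-0.1,0.9],"dr": [0,0,0]},{"linear": [0,0,0.5],"dr": [0,0,0]},{"linear": [0,0,0.2],"dr": [0,0,0]},{"linear": [0,0,0],"dr": [0,0,0]},{"linear": [0,0,0],"dr": [0,0,0]}]}}

```text
t: 29.3
tool_pos: [426.0, -341.5, 178.8]
eef_rot: [0.506, 0.493, 0.507, -0.493]
force: [-0.3, -0.7, -1.1]
grip_width: 0.51
```

```bash
python3 - <<'E'
from h import *
goto(425.3,-353.3,16,1.4)
w=cam('wrist'); save(w,'w3.png')
C=cloud(w); print('mat c px',proj(w,[[425.3,-353.3,4]]))
E
```

```text
t 29.3 pos [ 426.  -341.5  178.8] toolx [-0.  0. -1.] yaw 1.5 q [-0.73  0.4   1.89  0.    0.85 -0.76] F [-0.3 -0.7 -1.1] w 43.3
 dr_x units 0.02  shift units [ 6.51 -0.04  0.47]
mat c px [[275.55504939 197.8522362 ]]
```

View pics/w3.png

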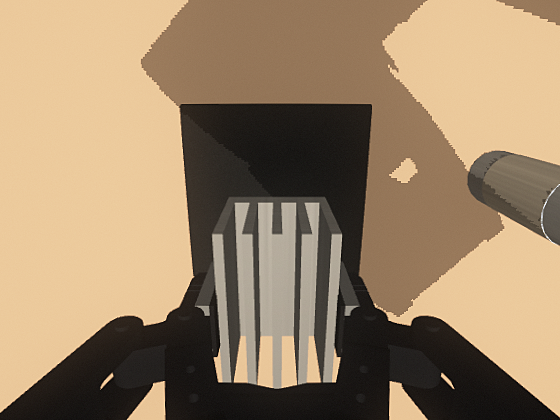

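The sink is held level and straight (image centre about (278,290)), with the mat's edges at columns 180–372. Lowering now.

Call:
{"method": "carry_out", "body": {"moves": [{"linear": [0.4,0,0.27],"dr": [0,0,0]},{"linear": [0.8,-0.04,0.2],"dr": [0,0,0]},{"linear": [1,0,0],"dr": [0,0,0]},{"linear": [1,0,0],"dr": [0,0,0]},{"linear": [1,0,0],"dr": [0,0,0]},{"linear": [0.9,0,0],"dr": [0,0,0]},{"linear": [0.6,0,0],"dr": [0,0,0]},{"linear": [0.3,0,0],"dr": [0,0,0]},{"linear": [0.1,0,0],"dr": [0,0,0]},{"linear": [0,0,0],"dr": [0,0,0]}]}}

```text
t: 30.6
tool_pos: [425.5, -354.1, 26.7]
eef_rot: [0.507, 0.494, 0.506, -0.494]
force: [-0.1, -0.6, -2.2]
grip_width: 0.511
```

Call:
{"method": "carry_out", "body": {"moves": [{"linear": [0.1,0,0],"dr": [0,0,0]},{"linear": [0.06,0,0],"dr": [0,0,0]},{"linear": [0.06,0,0],"dr": [0,0,0]},{"linear": [0.04,0,0],"dr": [0,0,0]},{"linear": [0.04,0,0],"dr": [0,0,0]},{"linear": [0.03,0,0],"dr": [0,0,0]},{"linear": [0,0,0],"dr": [0,0,0]},{"linear": [0,0,0],"dr": [0,0,0]},{"linear": [0,0,0],"dr": [0,0,0]},{"linear": [0,0,0],"dr": [0,0,0]}]}}

```text
t: 31.85
tool_pos: [425.3, -353.9, 18.1]
eef_rot: [0.506, 0.494, 0.506, -0.494]
force: [-0.6, 0.1, -1.7]
grip_width: 0.508
```

Call:
{"method": "carry_out", "body": {"moves": [{"linear": [0.03,0,0],"dr": [0,0,0]},{"linear": [0.03,0,0],"dr": [0,0,0]},{"linear": [0.02,0,0],"dr": [0,0,0]},{"linear": [0,0,0],"dr": [0,0,0]},{"linear": [0,0,0],"dr": [0,0,0]},{"linear": [0,0,0],"dr": [0,0,0]},{"linear": [0,0,0],"dr": [0,0,0]},{"linear": [0,0,0],"dr": [0,0,0]},{"linear": [0,0,0],"dr": [0,0,0]},{"linear": [0,0,0],"dr": [0,0,0]}]}}

```text
t: 33.1
tool_pos: [425.3, -353.9, 16.2]
eef_rot: [0.506, 0.494, 0.506, -0.494]
force: [-1.8, 2.2, 5.0]
grip_width: 0.513
```

Contact is at 5 N, so I release and rise.

Call:
{"method": "carry_out", "body": {"moves": [{"linear": [0,0,0],"dr": [0,0,0]},{"linear": [0,0,0],"dr": [0,0,0]},{"linear": [0,0,0],"dr": [0,0,0]},{"linear": [0,0,0],"dr": [0,0,0]},{"linear": [0,0,0],"dr": [0,0,0]},{"linear": [-0.2,0,0],"dr": [0,0,0]},{"linear": [-0.5,0,0],"dr": [0,0,0]},{"linear": [-0.8,0,0],"dr": [0,0,0]},{"linear": [-1,0,0],"dr": [0,0,0]},{"linear": [-1,0,0],"dr": [0,0,0]}], "gripper": 66}}

```text
t: 34.35
tool_pos: [425.3, -353.9, 105.2]
eef_rot: [0.507, 0.494, 0.506, -0.494]
force: [0.0, -0.1, -0.7]
grip_width: 0.774
```

Call:
{"method": "carry_out", "body": {"moves": [{"linear": [-1,0,0],"dr": [0,0,0]},{"linear": [-1,0,-0.5],"dr": [0,0,0]},{"linear": [-1,0,-1],"dr": [0,0,0]},{"linear": [-0.7,0,-1],"dr": [0,0,0]},{"linear": [-0.3,0,-1],"dr": [0,0,0]},{"linear": [0,0,-1],"dr": [0,0,0]},{"linear": [0,0,-0.6],"dr": [0,0,0]},{"linear": [0,0,-0.2],"dr": [0,0,0]},{"linear": [0,0,0],"dr": [0,0,0]},{"linear": [0,0,0],"dr": [0,0,0]}]}}

```text
t: 35.6
tool_pos: [422.1, -222.0, 203.5]
eef_rot: [0.506, 0.494, 0.506, -0.494]
force: [-0.2, 0.3, -0.6]
grip_width: 0.773
```

```bash
python3 - <<'E'
from h import *
w=cam('wrist'); s=cam('scene'); t=cam('top'); save(s,'s4.png',s=1.4); save(t,'t4.png',s=1.4)
C=cloud(w); m=(C[...,2]>42)&(C[...,2]<55)&(np.hypot(C[...,0]-425,C[...,1]+353)<60)
P=C[m]; print('sink',P.shape,P.mean(0),cv2.minAreaRect(P[:,:2].astype(np.float32)))
g=w['color'].max(2)<45; M=C[g&(C[...,2]>0)&(C[...,2]<9)&(np.hypot(C[...,0]-425,C[...,1]+353)<130)]; print('mat',cv2.minAreaRect(M[:,:2].astype(np.float32)))
print(manip.get_state()['force'])
E
python3 chk.py
```

```text
sink (1243, 3) [ 424.98215879 -349.32040378   48.12366552] ((424.9087829589844, -351.4842529296875), (44.487144470214844, 71.27645874023438), 1.5637853145599365)
mat ((425.46435546875, -351.3122253417969), (169.13668823242188, 168.2348175048828), 1.2953418493270874)
[ 0.03547013 -0.3102969  -0.14805615]
tcp polar 311.4 232.1
t 35.75 pos [ 421.9 -221.9  203.4] toolx [-0.  0. -1.] yaw 1.4 q [-0.55  0.27  2.01 -0.    0.85 -0.57] F [ 0.  -0.3 -0.1] w 66.0
 dr_x units 0.0  shift units [0. 0. 0.]
peg? 30 [535.2 149.  104.7] 147.2 121.9
peg? 28 [489.3 -54.5 104.9] 146.5 212.4
```

View pics/t4.png

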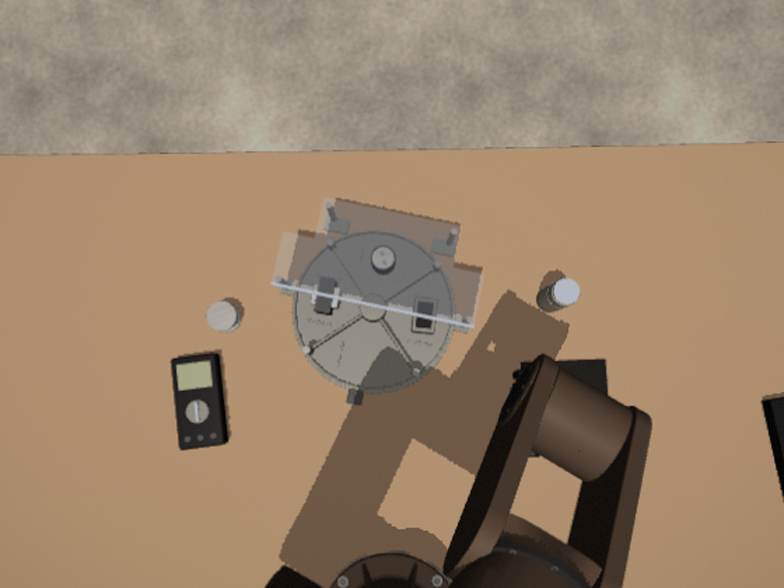

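View pics/s4.png

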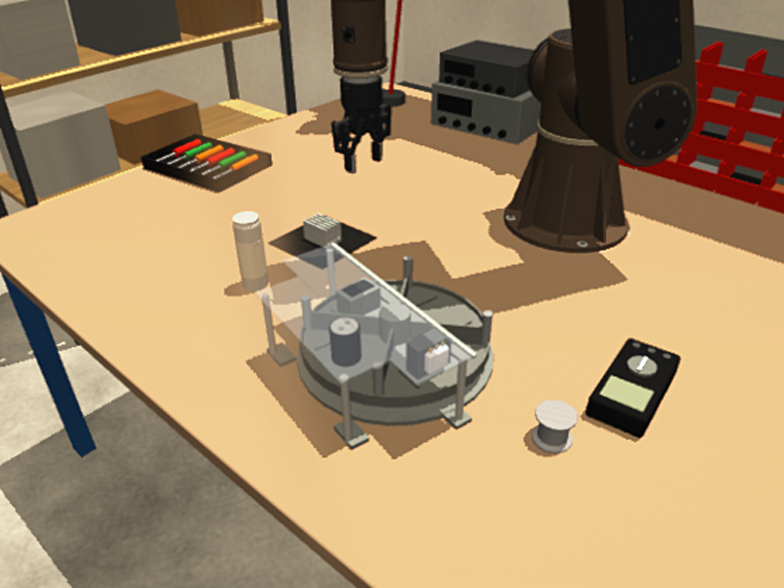

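The final top view shows the empty pocket facing the tab at (355,396) and the other three parts still in the tray. The reel (223,315), can (565,292) and meter (200,400) have not moved. The scene view shows the sink upright on the mat at (322,232). Handing in.

```bash
python3 -c "
from workcell import manip; print(manip.close_job())"
```

```text
the job is handed in; nothing more can be done
None
```

I turned the carousel about 143° counter-clockwise, pushing one peg and then the next, until the heat sink's pocket faced the index tab. I then gripped the heat sink across its flat faces, lifted it out and set it base down on the mat with about 5 N of contact. The job was handed in at about 36 s of the 67 s allowed.

**Last checks:**
- **Pocket direction:** the final pegs put it at 167°, against 167.3° for the stand's front. My readings for pocket and tab ranged over about 165.5–167.4°.
- **Heat sink:** it stands upright at (424.9, -351.5), and the mat centre measures (425.5, -351.3), so it is within 1 mm of the middle. An earlier top-camera reading put the mat centre about 2 mm away, at (425.0, -353.6), which is within the calibration error.
- **Everything else:** the transformer, capacitor and relay are still in the carousel. The multimeter, solder reel and spray can look unmoved, and the gripper was clear of everything at hand-in.

The only thing that failed was my first set of move calls. They were refused for leaving out fields, and nothing moved.

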